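Set the adjustable wrench to the earthing nut and tighten it

ROBOT

A 6-joint arm with a two-finger parallel gripper is mounted at the origin on a cart in front of the work surface, level with it; the furniture and walls round the work are solid. World frame = base frame: x ahead of the robot, y to its left, z up, the work surface at z = 0. Lengths are in mm, angles in rad, forces in N, time in s.
With the tool pointing down it reaches from about 350 to 875 mm from the base axis. Payload 4.2 kg.
Tool frame: the origin (TCP) lies midway between the tips of the shut fingers; the grasp point (between the pads) lies 19 mm behind it; z points along the fingers, y is the line along which they close (so a half turn about z gives the same grasp; the last joint's range is limited). The gripper opens to 85 mm and grips with 20 to 120 N. Pads are 22 mm wide; open, the fingers measure 114 mm over their backs; the gripper's body (76 mm by 85 mm) begins 54 mm behind the grasp point. The pads swing forward as they close: fully open they stand 13 mm farther back than shut.
Start: joints at [-0.878, 0.385, 0.008, 0, -1.194, -0.259], TCP at [262.713, -567.081, 192.212] pointing down, gripper open.
Joint ranges: [-3.14, 3.14], [-1.21, 2.06], [-1.07, 1.41], [-3.16, 2.05], [-2.99, -0.16], [-3.1, 3.1]. Speed limits (rad/s): [2.79, 2.79, 3.14, 3.14, 3.14, 3.14].

INTERFACE

Orientations are given as a 3x3 rotation matrix whose columns are the frame's x, y, z axes.
In Python, from rig import manip, vision gives the robot as it stands.
- The arm moves only by the tool play_rows, never from a script. Its argument "series" is a list of rows, each a list of 7 numbers: the shift along the tool's x, y, z in m, then the turn, a rotation vector about the tool's x, y, z in rad, then the opening, from 0 (shut) to 1 (fully open). In form: [[x, y, z, wx, wy, wz, claw], ...]. A call has 1 to 10 rows; each row is the pose to reach, as a shift and turn from the pose commanded when the call began, along the tool's axes at that moment; what a row does not reach only later rows make up. A row lasts 1/8 s, in which the tool goes at most 62.5 mm and 10.7 degrees, less where a joint would pass 70% of its speed; a pose out of reach is approached as far as the arm can. A call with a gripper value outside its range is refused whole. The fingers move at their own pace and stop on an object; "force" is the grip in N (left out, the last holds). Time passes only in rows, so rows that repeat a pose let the fingers close. It gives the time, the measured TCP pose, the force and the opening at its end, in the units of the state.
- manip.state(): the state, without advancing time (a new reading comes with each control period).
- vision.snapshot(name): name is "side" or "top" or "wrist"; returns the picture (480x640x3 uint8, red, green, blue); there is no depth.
- vision.camera_params(name): a dict with "fx", "fy", "cx", "cy" (pixels), "extrinsics" (4x4, takes a point from world to camera coordinates). Camera axes: x right, y down, z forward; pixel columns grow to the right and rows downward; lengths in mm; the calibration is good to about 2 mm. The wrist camera is an equidistant fisheye: a pixel r from the principal point sees the ray r / f radians off the axis. A picture is of the moment at which its call begins: read the wrist's pose just before it. camera_params takes no time and is no camera call; for the wrist camera it gives the pose at the moment of the call.
- manip.job_done(): hands the job in, once; it reports no verdict.
The state is a dict: "time_s": time; "q": joint angles; "dq": joint speeds; "joint_efforts": joint torques, N m; "tool_pos": TCP position; "orientation": TCP orientation; "ft_force": force on the tool from outside, world axes, zero at the start; "torque": the same for the moment, N m; "gripper_width": finger opening in mm.
Only numpy, scipy, OpenCV 4.12 (cv2) and the standard library are available. Lean on these libraries where they do the work, as an engineer would, in place of code of your own. Each camera call takes 0.05 s, during which the arm holds its last target. There are 200 camera calls.

TASK

The adjustable wrench lies round the brass nut of the earthing plate with its jaws too wide to grip. With a fingertip on top of the ribbed rubber worm, roll the worm towards the nut until the jaws just fit the nut, then swing the wrench's handle clockwise (seen from above) to tighten the nut by about an eighth of a turn, until the red line on the nut points along the red line on the plate. Leave the wrench on the nut, let go, and do not knock over or shift the small brown bottle.

Things in the scene. Friction and masses are not known exactly. Their poses are not given: they have to be found in the camera images.
- worm_top (a point): Top of the worm, 38 mm above the desk: ribbed rubber roller (black, orange ribs), 18 mm across, 25 mm long, lying along the wrench's y, 10 mm proud of the steel head. Press shut fingertips 2 to 4 mm down and draw them along +x: its top follows; 2 mm rolled closes the jaws 1 mm; at the fit they slip. Axes: the wrench's (x from handle to jaws, y left of x, z up); does not turn with the worm.
- handle (a point): Middle of the wrench's flat steel handle (blue inlay), 20 mm above the desk, 130 mm behind the jaws' centre; x points to the jaws. Handle 22 mm wide, 14 to 26 mm above the desk, from 72 to 201 mm behind the jaws' centre, overhanging the plate beyond 122 mm. The loose wrench (0.45 kg) lies on the plate and swings about the nut; 1 to 3 N sideways here turns it.
- nut_axis (a point): Centre of the brass nut's top, on its upright axis, 30 mm above the desk; a stud ends 3.5 mm higher. Nut 30 mm across flats. The point belongs to the green plate (top 14 mm above the desk, reaching 43 mm ahead of the nut, 122 mm behind, 85 mm to each side; x along its red line). The plate stays put but, on soft feet, yields up to 4.5 mm down with all it carries: 5 N to start, 12 N in all.
- jaw (a joint): Travel of the wrench's movable jaw (on its -y side) in m, growing as it closes. The opening is 38 mm minus this value (0.008: the nut's 30 mm); it stops rising when the jaws fit. The jaws grip when the opening is under 32.5 mm (value above 0.0055).
- nut (a joint): Angle of the nut in rad, growing clockwise seen from above; about 0 at the start, 0.785 (45 degrees) when its red line points along the plate's red line. It follows the wrench, after a few degrees of play.
- flux_bottle: Bystander: small brown bottle with a white cap, 35 mm across, 68 mm high, standing at the right; origin at the centre of its underside.
Mind the look-alikes: they are no part of the job. Of the things shaped like the part that bears worm_top, the bare steel one is meant.

How it is judged:
By the outcome, as a careful person would: the job done as asked, in the order asked, and still so for the second after the job is handed in, with the robot touching nothing.
It also fails if it takes over 40 s, if anything falls off the work surface, if the arm or the gripper's body presses on something with over 40 N, if the wrist force passes 120 N, or if a joint passes its speed limit or range.

## Working session

There is one attempt and no reset: what is moved stays moved. The work goes in short steps, Python scripts to look and compute and a tool call to move; the robot and the scene stay as the last step left them, time stands still between calls to the robot, and variables do not carry over. Pictures are saved under pics/ and viewed, on a budget of 10 in all, crops included, one or two more only if the job needs it, and the job is handed in when it is done.

Besides the shell and the picture viewer there is one more tool, called after "Request:" as a command line: name --pt "numbers of a row" for each row, then --argument value for the rest. play_rows: Moves the arm, as the interface text tells. Its arguments: {"type":"object","properties":{"series":{"type":"array","items":{"type":"array","items":{"type":"number"}}},"force":{"type":"number"}},"required":["series"]}

```bash
mkdir -p pics; ls
python3 - <<'E'
from rig import manip, vision
import cv2,numpy as np
for n in ["top","side"]:
    cv2.imwrite(f"pics/{n}0.png",vision.snapshot(n)[:,:,::-1]); p=vision.camera_params(n)
    print(n,p["fx"],p["cx"],p["cy"]);print(np.round(p["extrinsics"],3))
s=manip.state();print(s["time_s"],s["tool_pos"],np.round(s["orientation"],3),s["gripper_width"])
E
```

```text
pics
top 478.2031649142144 320.70750372857276 240.54516061355213
[[ 1.70000e-02 -1.00000e+00 -2.30000e-02 -3.47100e+00]
 [-9.86000e-01 -1.30000e-02 -1.64000e-01  4.89445e+02]
 [ 1.63000e-01  2.50000e-02 -9.86000e-01  9.48482e+02]
 [ 0.00000e+00  0.00000e+00  0.00000e+00  1.00000e+00]]
side 442.1876011387186 320.6170575963906 248.139070976434
[[-9.40000e-01 -3.40000e-01 -1.60000e-02  4.83438e+02]
 [-2.63000e-01  7.56000e-01 -5.99000e-01  1.79209e+02]
 [ 2.15000e-01 -5.59000e-01 -8.01000e-01  8.80107e+02]
 [ 0.00000e+00  0.00000e+00  0.00000e+00  1.00000e+00]]
0.1 [ 262.46161727 -566.57366236  191.22545467] [[-0.907 -0.42  -0.001]
 [-0.42   0.907  0.002]
 [ 0.     0.002 -1.   ]] 85.44505524368913
```

View pics/top0.png

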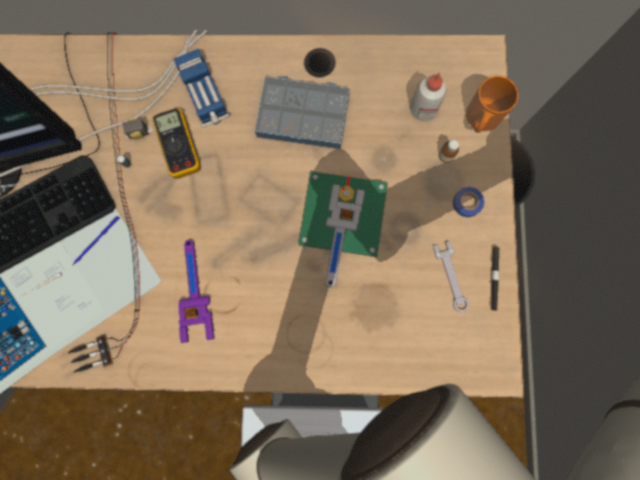

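View pics/side0.png

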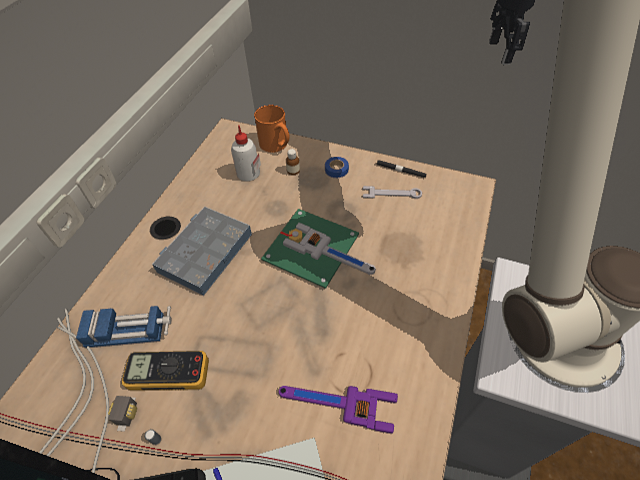

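Candidates: steel wrench on the green plate (top 345,215), purple wrench (195,300), open-end spanner (450,275). The bare steel one on the plate is meant; the bottle is at top (450,148). I'll check with a close crop and measure.

```bash
cat > h.py <<'E'
from rig import manip, vision
import cv2,numpy as np
def ray(n,px,z,p=None):
    p=p or vision.camera_params(n);E=np.array(p["extrinsics"]);R,t=E[:3,:3],E[:3,3]
    px=np.atleast_2d(np.float64(px)); u=(px[:,0]-p["cx"])/p["fx"];v=(px[:,1]-p["cy"])/p["fy"]
    if n=="wrist":
        r=np.hypot(u,v)+1e-12; d=np.c_[u/r*np.sin(r),v/r*np.sin(r),np.cos(r)]
    else: d=np.c_[u,v,np.ones(len(u))]
    d=d@R; c=-R.T@t
    return c+d*((z-c[2])/d[:,2])[:,None]
def blobs(img,lo,hi,roi,amin=6):
    m=cv2.inRange(cv2.cvtColor(img,cv2.COLOR_RGB2HSV),lo,hi);k=np.zeros_like(m);x0,y0,x1,y1=roi;k[y0:y1,x0:x1]=255
    m&=k; n,_,st,c=cv2.connectedComponentsWithStats(m)
    return m,[(st[i,4],st[i,:4].tolist(),c[i].round(1).tolist()) for i in range(1,n) if st[i,4]>=amin]
E
python3 - <<'E'
from h import *
a=cv2.imread("pics/top0.png")[:,:,::-1].copy();b=cv2.imread("pics/side0.png")[:,:,::-1].copy()
R={"top":(295,165,395,295),"side":(255,205,385,295)}
for n,im in (("top",a),("side",b)):
    for c,lo,hi,z in (("blue",(105,120,60),(125,255,255),26),("orange/brass",(5,130,60),(30,255,255),32),("red",(0,150,90),(4,255,255),20),("green",(70,80,40),(90,255,255),14)):
        m,B=blobs(im,lo,hi,R[n])
        for q in B: print(n,c,q,ray(n,q[2],z).round(1)[0])
    m,_=blobs(im,(105,120,60),(125,255,255),R[n]); pts=np.argwhere(m)[:,::-1]
    w=ray(n,pts,26)[:,:2]; vx=cv2.fitLine(w.astype(np.float32),cv2.DIST_L2,0,.01,.01).ravel();print("blue line",vx,np.degrees(np.arctan2(vx[1],vx[0])))
    m,_=blobs(im,(70,80,40),(90,255,255),R[n]);g=ray(n,np.argwhere(m)[:,::-1],14)[:,:2];print("plate rect",cv2.minAreaRect(g.astype(np.float32)))
c=np.hstack([cv2.resize(a[165:295,295:395],(400,520),interpolation=3),cv2.resize(b[205:295,270:370],(400,360),interpolation=3).copy() if 0 else cv2.copyMakeBorder(cv2.resize(b[205:295,270:370],(400,360),interpolation=3),0,160,0,0,0)])
cv2.imwrite("pics/crop1.png",c[:,:,::-1])
print("bottle",ray("top",[(450,148)],60))
E
```

```text
top blue (np.int32(168), [331, 233, 10, 39], [335.5, 251.9]) [468.2 -27.   26. ]
top orange/brass (np.int32(8), [347, 177, 4, 5], [348.0, 178.5]) [625.4 -51.7  32. ]
top orange/brass (np.int32(144), [339, 182, 15, 20], [346.3, 192.8]) [594.  -48.3  32. ]
top orange/brass (np.int32(82), [341, 210, 11, 9], [346.2, 213.9]) [548.3 -48.5  32. ]
top red (np.int32(10), [347, 178, 3, 6], [348.0, 180.8]) [623.9 -52.1  20. ]
top green (np.int32(1795), [300, 174, 46, 75], [318.7, 211.3]) [557.3  10.   14. ]
top green (np.int32(1799), [342, 179, 44, 76], [366.4, 218.9]) [541.9 -92.1  14. ]
blue line [ 9.8700154e-01 -1.6071066e-01  4.6817047e+02 -2.6923424e+01] -9.248147
plate rect ((553.7432861328125, -42.166343688964844), (164.1174774169922, 159.29531860351562), 82.02189636230469)
side blue (np.int32(137), [328, 249, 35, 17], [345.3, 256.8]) [466.2 -28.9  26. ]
side orange/brass (np.int32(97), [288, 229, 14, 13], [295.5, 235.6]) [590.2 -44.   32. ]
side orange/brass (np.int32(52), [309, 233, 11, 12], [314.5, 237.9]) [547. -52.  32.]
side red (np.int32(14), [280, 232, 9, 4], [284.0, 233.4]) [622.1 -49.9  20. ]
side green (np.int32(1119), [283, 209, 76, 44], [324.7, 229.7]) [538.3 -95.9  14. ]
side green (np.int32(6), [303, 233, 2, 4], [303.3, 234.5]) [580.6 -66.   14. ]
side green (np.int32(1696), [262, 234, 79, 54], [301.4, 262.7]) [555.6  10.2  14. ]
side green (np.int32(6), [316, 240, 4, 6], [317.3, 242.5]) [541.7 -54.6  14. ]
blue line [ 9.8778766e-01 -1.5580592e-01  4.6629916e+02 -2.8949469e+01] -8.963539
plate rect ((553.3201904296875, -41.9774169921875), (169.737060546875, 164.00051879882812), 81.88087463378906)
bottle [[ 684.81178097 -262.16960954   60.        ]]
```

View pics/crop1.png

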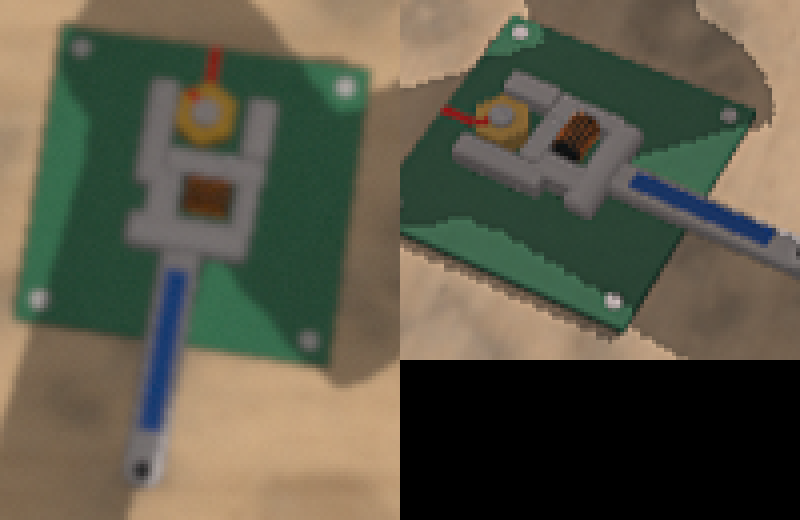

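The crop shows the bare steel wrench with its worm behind the nut, and the nut's mark pointing about 45° counterclockwise of the plate line. The heights and sizes agree: the plate is about 165 mm, and the nut sits on the handle line at about (592,-47). I'll work out the first approach from this.

```bash
cat >> h.py <<'E'
from scipy.spatial.transform import Rotation as Ro
def go(target,axdeg,s=None):
    "shift (m) and rotvec in tool axes to world target, tool down with tool x at axdeg"
    s=s or manip.state();R=np.array(s["orientation"]);a=np.radians(axdeg)
    x=np.array([np.cos(a),np.sin(a),0]);z=np.array([0,0,-1.]);D=np.c_[x,np.cross(z,x),z]
    print("t",round(s["time_s"],2),"tcp",np.round(s["tool_pos"],1),"F",np.round(s["ft_force"],1),"w",round(s["gripper_width"],1))
    print("shift",np.round(R.T@(np.array(target)-s["tool_pos"])/1000,4),"rot",np.round(Ro.from_matrix(R.T@D).as_rotvec(),3))
E
python3 -c "
from h import *
print(ray('top',[(346.2,213.9)],36.5),ray('side',[(314.5,237.9)],36.5))
go([539,-48,95],171)"
```

```text
[[547.27812012 -48.34610843  36.5       ]] [[545.69894101 -48.70859958  36.5       ]]
t 0.1 tcp [ 262.5 -566.6  191.2] F [ 0.3  0.7 -0.3] w 85.4
shift [-0.4688  0.3542  0.0969] rot [ 0.002 -0.001  0.591]
```

Request:
play_rows --pt "-0.03 0.02 0.0 0 0 0.06 0" --pt "-0.08 0.06 0.01 0 0 0.15 0" --pt "-0.13 0.1 0.02 0 0 0.24 0" --pt "-0.18 0.136 0.03 0 0 0.33 0" --pt "-0.23 0.174 0.04 0 0 0.42 0" --pt "-0.28 0.212 0.05 0 0 0.5 0" --pt "-0.33 0.25 0.06 0 0 0.59 0" --pt "-0.38 0.287 0.075 0.002 0 0.591 0" --pt "-0.43 0.325 0.09 0.002 0 0.591 0" --pt "-0.469 0.354 0.097 0.002 0 0.591 0"

```text
time_s: 1.35
tool_pos: [539.6, -46.8, 94.3]
orientation: [[-0.988, 0.156, -0.001], [0.156, 0.988, -0.002], [0.001, -0.002, -1.0]]
ft_force: [1.0, -0.2, 0.6]
gripper_width: -0.2
```

Run:
```python
from h import *
go([539,-48,45],171)
p=vision.camera_params("wrist");im=vision.snapshot("wrist")
cv2.imwrite("pics/w1.png",im[:,:,::-1])
```

```text
t 1.35 tcp [539.6 -46.8  94.3] F [ 1.  -0.2  0.6] w -0.2
shift [ 0.0003 -0.0012  0.0493] rot [-0.002 -0.001  0.   ]
```

View pics/w1.png

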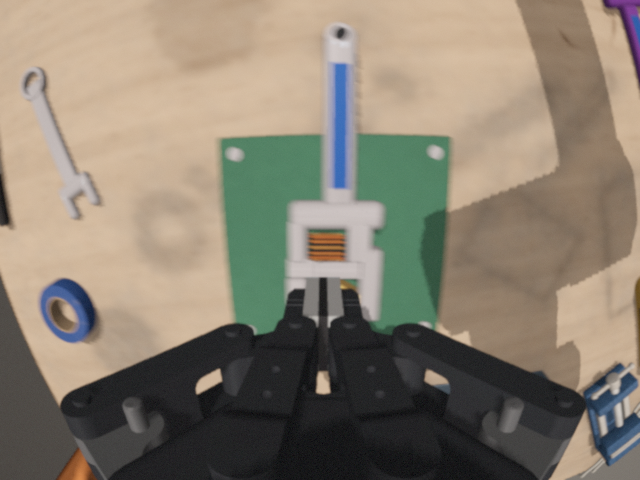

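The wrist view shows the worm's orange ribs at about (327,246) and the shut fingertips at about (322,280). Next I'll locate the worm precisely.

Run:
```python
from h import *
im=cv2.imread("pics/w1.png")[:,:,::-1].copy()
m,B=blobs(im,(5,130,60),(20,255,255),(295,225,360,268))
print(B); ys,xs=np.nonzero(m);c=[(xs.min()+xs.max())/2,(ys.min()+ys.max())/2]
print(c,ray("wrist",[c,[xs.min(),c[1]],[xs.max(),c[1]],[c[0],ys.min()],[c[0],ys.max()]],36).round(1))
go([537.7,-47.5,42],171)
```

```text
[(np.int32(468), [310, 233, 34, 17], [326.2, 241.2]), (np.int32(284), [310, 251, 33, 9], [326.2, 255.0])]
[np.float64(326.5), np.float64(246.0)] [[552.1 -40.2  36. ]
 [550.5 -51.3  36. ]
 [553.8 -29.1  36. ]
 [543.1 -38.9  36. ]
 [561.4 -41.6  36. ]]
t 1.4 tcp [543.3 -42.1  93.3] F [ 3.5  2.6 -0.6] w 0.0
shift [ 0.0048 -0.0061  0.0513] rot [-0.001  0.002  0.005]
```

The arm was still settling between picture and pose. Corrected for that drift, the worm is at about (548,-46), which agrees with the top view. Descending.

Request:
play_rows --pt "0.002 -0.003 0.015 0 0 0 0" --pt "0.003 -0.004 0.03 0 0 0 0" --pt "0.003 -0.004 0.045 0 0 0 0" --pt "0.003 -0.004 0.05 0 0 0 0" --pt "0.003 -0.004 0.05 0 0 0 0" --pt "0.003 -0.004 0.05 0 0 0 0"

```text
time_s: 2.15
tool_pos: [536.4, -52.4, 45.7]
orientation: [[-0.988, 0.157, 0.001], [0.157, 0.988, -0.002], [-0.002, -0.002, -1.0]]
ft_force: [0.4, 0.3, 0.6]
gripper_width: 0.1
```

Run:
```python
from h import *
go([539.5,-45.7,35.5],171)
```

```text
t 2.15 tcp [536.4 -52.4  45.7] F [0.4 0.3 0.6] w 0.1
shift [-0.002   0.0071  0.0102] rot [-0.002  0.002 -0.   ]
```

Request:
play_rows --pt "-0.002 0.006 0.002 0 0 0 0" --pt "-0.002 0.006 0.005 0 0 0 0" --pt "-0.002 0.006 0.008 0 0 0 0" --pt "-0.002 0.006 0.01 0 0 0 0" --pt "-0.002 0.006 0.01 0 0 0 0"

```text
time_s: 2.78
tool_pos: [538.6, -46.8, 34.9]
orientation: [[-0.988, 0.157, -0.0], [0.157, 0.988, -0.002], [0.0, -0.002, -1.0]]
ft_force: [-0.0, -0.1, -0.3]
gripper_width: 0.0
```

Request:
play_rows --pt "-0.002 0 0 0 0 0 0" --pt "-0.004 0 0 0 0 0 0" --pt "-0.004 0 0 0 0 0 0"

```text
time_s: 3.15
tool_pos: [543.1, -47.4, 35.3]
orientation: [[-0.988, 0.157, 0.001], [0.157, 0.988, -0.002], [-0.001, -0.002, -1.0]]
ft_force: [-0.1, -0.3, -0.5]
gripper_width: 0.0
```

Run:
```python
from h import *
go([539.5,-45.7,35.5],171)
im=vision.snapshot("wrist")
cv2.imwrite("pics/w2.png",cv2.resize(im[150:350,200:460],None,fx=3,fy=3,interpolation=3)[:,:,::-1])
```

```text
t 3.15 tcp [543.1 -47.4  35.3] F [-0.1 -0.3 -0.5] w 0.0
shift [ 0.0038  0.0011 -0.0002] rot [-0.002  0.001 -0.   ]
```

View pics/w2.png

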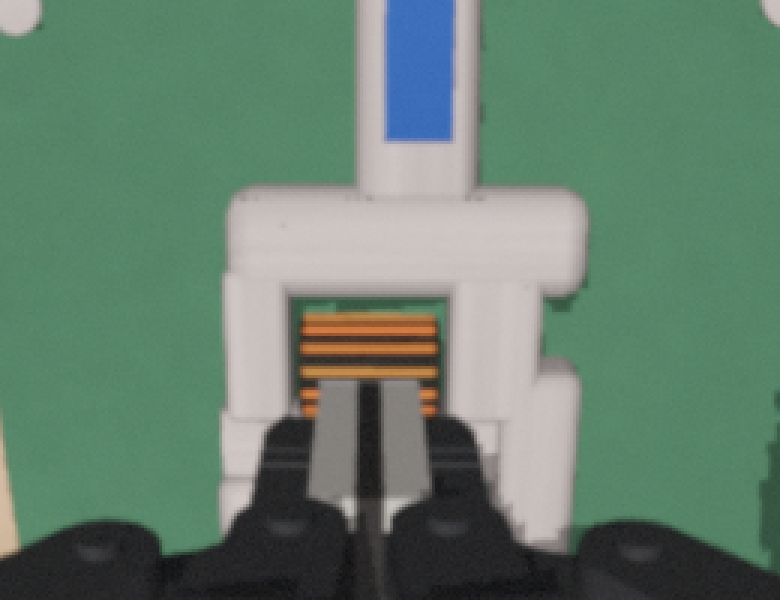

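Run:
```python
from h import *
g=lambda x,y:(x/3+200,y/3+150)
s=manip.state();print(s["tool_pos"])
print("tip edge z35",ray("wrist",[g(318,380),g(420,380)],35).round(1))
for z in (36,38):print("worm edges",z,ray("wrist",[g(369,313),g(369,415)],z).round(1))
print("head z28: back edge,window far/near, L,R",ray("wrist",[g(369,290),g(369,188),g(225,400),g(540,400)],28).round(1))
```

```text
[542.88695697 -47.36718969  35.22229385]
tip edge z35 [[549.2 -56.6  35. ]
 [552.  -38.8  35. ]]
worm edges 36 [[537.9 -45.7  36. ]
 [556.8 -48.7  36. ]]
worm edges 38 [[537.2 -45.6  38. ]
 [556.  -48.6  38. ]]
head z28: back edge,window far/near, L,R [[536.2 -45.4  28. ]
 [517.8 -42.5  28. ]
 [553.3 -75.3  28. ]
 [562.5 -17.3  28. ]]
```

Run:
```python
from h import *
g=lambda x,y:(x/3+200,y/3+150)
p=vision.camera_params("wrist");E=p["extrinsics"];print("cam",(-E[:3,:3].T@E[:3,3]).round(1),E[2,:3].round(3))
for z in (35,40,45,55,65): print(z,ray("wrist",[g(369,380)],z).round(1))
```

```text
cam [477.1 -36.  218.3] [ 0.263 -0.043 -0.964]
35 [[550.6 -47.7  35. ]]
40 [[548.6 -47.4  40. ]]
45 [[546.6 -47.1  45. ]]
55 [[542.6 -46.4  55. ]]
65 [[538.5 -45.8  65. ]]
```

No force yet. The wrist image also puts the visible fingertip slightly higher or further forward than the TCP, so I'll probe downward gently over the worm's crest.

Request:
play_rows --pt "-0.002 0 0 0 0 0 0" --pt "-0.002 0 0.001 0 0 0 0" --pt "-0.002 0 0.002 0 0 0 0" --pt "-0.002 0 0.002 0 0 0 0"

```text
time_s: 3.7
tool_pos: [544.6, -47.7, 33.1]
orientation: [[-0.988, 0.157, -0.0], [0.157, 0.988, -0.002], [-0.0, -0.002, -1.0]]
ft_force: [0.3, 0.4, 0.7]
gripper_width: -0.1
```

Run:
```python
from h import *
go([539.5,-45.7,35.5],171)
im=vision.snapshot("side")
cv2.imwrite("pics/s2.png",cv2.resize(im[130:330,220:400],None,fx=3,fy=3,interpolation=3)[:,:,::-1])
```

```text
t 3.7 tcp [544.6 -47.7  33.1] F [0.3 0.4 0.7] w -0.1
shift [ 0.0054  0.0012 -0.0024] rot [-0.002  0.    -0.   ]
```

View pics/s2.png

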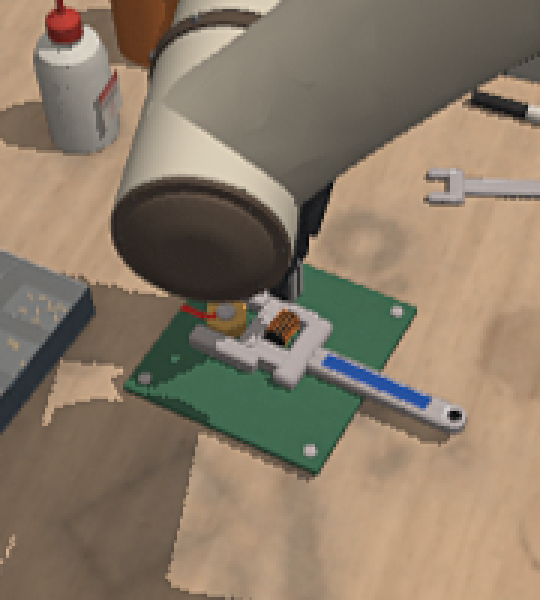

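Run:
```python
from h import *
px=[(294/3+220,298/3+130),(288/3+220,294/3+130),(300/3+220,296/3+130)]
for z in (33,40,45,50,55): print(z,ray("side",px,z).round(1).tolist())
```

```text
33 [[547.8, -77.3, 33.0], [553.5, -79.5, 33.0], [544.2, -80.7, 33.0]]
40 [[545.7, -72.0, 40.0], [551.4, -74.2, 40.0], [542.1, -75.3, 40.0]]
45 [[544.2, -68.2, 45.0], [549.9, -70.4, 45.0], [540.6, -71.5, 45.0]]
50 [[542.7, -64.4, 50.0], [548.3, -66.6, 50.0], [539.2, -67.7, 50.0]]
55 [[541.2, -60.6, 55.0], [546.8, -62.7, 55.0], [537.7, -63.9, 55.0]]
```

Both views show the fingertips still some 20 mm above the worm, and there is no contact force, so the true tip sits higher than the reported TCP. I'll go on down in guarded steps.

Request:
play_rows --pt "0 0 0.002 0 0 0 0" --pt "0 0 0.004 0 0 0 0" --pt "0 0 0.006 0 0 0 0" --pt "0 0 0.006 0 0 0 0"

```text
time_s: 4.25
tool_pos: [544.6, -47.7, 27.0]
orientation: [[-0.988, 0.157, -0.0], [0.157, 0.988, -0.002], [-0.0, -0.002, -1.0]]
ft_force: [0.2, 0.1, -0.3]
gripper_width: -0.2
```

Run:
```python
from h import *
go([539.5,-45.7,35.5],171)
im=vision.snapshot("wrist")
cv2.imwrite("pics/w3.png",cv2.resize(im[150:350,200:460],None,fx=3,fy=3,interpolation=3)[:,:,::-1])
im=vision.snapshot("side")
cv2.imwrite("pics/s3.png",cv2.resize(im[180:260,270:370],None,fx=6,fy=6,interpolation=3)[:,:,::-1])
```

```text
t 4.25 tcp [544.6 -47.7  27. ] F [ 0.2  0.1 -0.3] w -0.2
shift [ 0.0053  0.0012 -0.0086] rot [-0.002  0.    -0.   ]
```

View pics/s3.png

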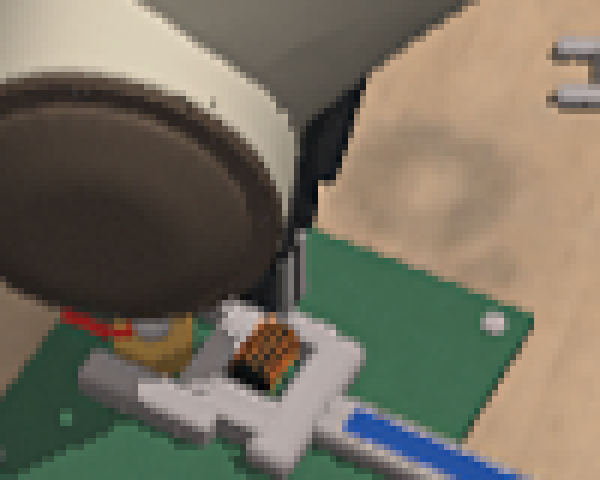

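Request:
play_rows --pt "0 0 0.002 0 0 0 0" --pt "0 0 0.004 0 0 0 0" --pt "0 0 0.006 0 0 0 0" --pt "0 0 0.007 0 0 0 0"

```text
time_s: 4.85
tool_pos: [544.6, -47.7, 20.0]
orientation: [[-0.988, 0.157, -0.0], [0.157, 0.988, -0.002], [-0.0, -0.002, -1.0]]
ft_force: [-0.4, -0.5, 0.1]
gripper_width: -0.0
```

Request:
play_rows --pt "0 0 0.001 0 0 0 0" --pt "0 0 0.002 0 0 0 0" --pt "0 0 0.003 0 0 0 0"

```text
time_s: 5.22
tool_pos: [544.8, -47.7, 17.2]
orientation: [[-0.988, 0.156, 0.0], [0.156, 0.988, -0.002], [-0.001, -0.002, -1.0]]
ft_force: [-0.4, -0.7, 0.0]
gripper_width: 0.0
```

Request:
play_rows --pt "0 0 0.001 0 0 0 0" --pt "0 0 0.002 0 0 0 0" --pt "0 0 0.003 0 0 0 0"

```text
time_s: 5.6
tool_pos: [544.8, -47.7, 14.2]
orientation: [[-0.988, 0.157, 0.0], [0.157, 0.988, -0.002], [-0.001, -0.002, -1.0]]
ft_force: [1.0, -0.2, -1.4]
gripper_width: 0.1
```

Request:
play_rows --pt "0 0 0.001 0 0 0 0" --pt "0 0 0.002 0 0 0 0" --pt "0 0 0.002 0 0 0 0"

```text
time_s: 5.98
tool_pos: [544.7, -47.7, 12.1]
orientation: [[-0.988, 0.157, 0.0], [0.157, 0.988, -0.002], [-0.0, -0.002, -1.0]]
ft_force: [0.6, 0.2, 1.0]
gripper_width: 0.2
```

Run:
```python
from h import *
go([539.5,-45.7,35.5],171)
im=vision.snapshot("wrist")
a=cv2.resize(im[190:310,260:390],None,fx=3,fy=3,interpolation=3)
b=cv2.resize(vision.snapshot("side")[190:262,280:358],None,fx=5,fy=5,interpolation=3)
cv2.imwrite("pics/c4.png",np.hstack([a,b])[:,:,::-1])
```

```text
t 5.97 tcp [544.7 -47.7  12.1] F [0.6 0.2 1. ] w 0.2
shift [ 0.0054  0.0011 -0.0234] rot [-0.002  0.    -0.   ]
```

View pics/c4.png

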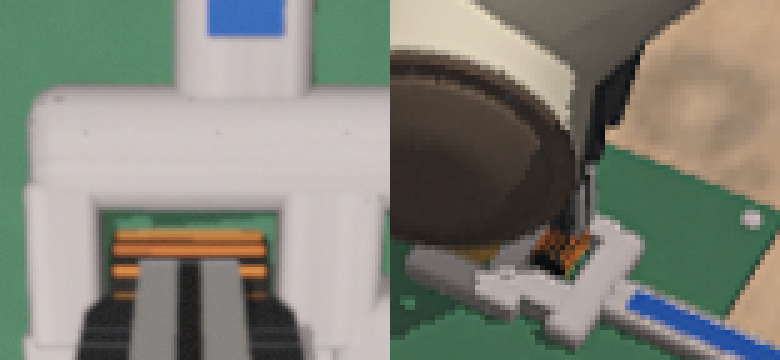

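The side and wrist crops now show the fingertips meeting the worm: tip edge at about mid-worm, force +1 N up. The working offset is about 24 mm, so contact is at reported z≈12. First rolling stroke.

Request:
play_rows --pt "0.003 0 -0.002 0 0 0 0" --pt "0.005 0 0.001 0 0 0 0" --pt "0.005 0 0.003 0 0 0 0" --pt "0.004 0 0.003 0 0 0 0" --pt "0.002 0 0.003 0 0 0 0" --pt "0.0 0 0.003 0 0 0 0" --pt "-0.002 0 0.003 0 0 0 0" --pt "-0.004 0 0.003 0 0 0 0"

```text
time_s: 7.08
tool_pos: [548.9, -48.4, 9.2]
orientation: [[-0.988, 0.157, 0.0], [0.157, 0.988, -0.002], [-0.001, -0.002, -1.0]]
ft_force: [-0.3, -0.3, 0.9]
gripper_width: 0.2
```

Run:
```python
from h import *
go([539.5,-45.7,35.5],171)
im=vision.snapshot("wrist");im=cv2.copyMakeBorder(im,0,0,0,0,0)
cv2.imwrite("pics/c5.png",cv2.resize(im[180:350,250:400],None,fx=3.5,fy=3.5,interpolation=3)[:,:,::-1])
```

```text
t 7.08 tcp [548.9 -48.4   9.2] F [-0.3 -0.3  0.9] w 0.2
shift [ 0.0097  0.0011 -0.0263] rot [-0.002  0.001 -0.   ]
```

View pics/c5.png

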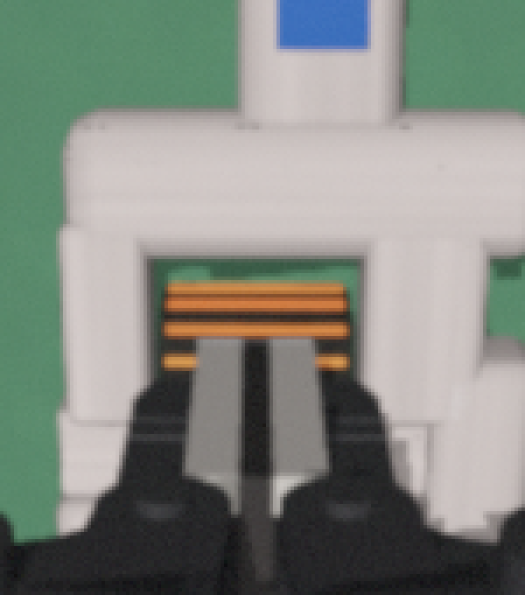

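```bash
cat >> h.py <<'E'
def prof(f,tcp,sc,x0,y0,ncols=(-57.5,-56)):
    "rib centre positions (mm ahead of wrench-x origin 547) seen at worm column left of the tips"
    im=cv2.imread(f)[:,:,::-1];p=vision.camera_params("wrist");p=dict(p);E=np.array(p["extrinsics"]).copy()
    d=np.array(tcp)-manip.state()["tool_pos"];E[:3,3]-=E[:3,:3]@d;p["extrinsics"]=E
    h,w=im.shape[:2];yy,xx=np.mgrid[0:h,0:w];P=ray("wrist",np.c_[xx.ravel()/sc+x0,yy.ravel()/sc+y0],37,p)
    ax=np.array([.988,-.156]);ay=np.array([.156,.988]);q=P[:,:2]-[547,-47.3];u=q@ax;v=q@ay
    hsv=cv2.cvtColor(im.copy(),cv2.COLOR_RGB2HSV).reshape(-1,3);sel=(v>-12)&(v<-9.5)&(abs(u)<13)
    o=((hsv[:,0]>4)&(hsv[:,0]<25)&(hsv[:,1]>120)&(hsv[:,2]>120))
    b=np.round(u*2).astype(int)
    print(f,"".join("#" if o[sel&(b==i)].mean()>.5 else "." for i in range(-26,27) if (sel&(b==i)).any()))
E
python3 - <<'E'
from h import *
prof("pics/w2.png",[543,-47.4,35.3],3,200,150)
prof("pics/w3.png",[544.6,-47.7,27],3,200,150)
prof("pics/c5.png",[548.9,-48.4,9.2],3.5,250,180)
E
```

```text
pics/w2.png ........#######...####.....####.....###...####.......
pics/w3.png .........######...#####....####.....####.............
pics/c5.png .........######....###......###......................
```

Ribs haven't moved and the force is within noise, so I'm not pressing yet. Going lower in small steps.

Request:
play_rows --pt "0.004 0 0.001 0 0 0 0" --pt "0.004 0 0.002 0 0 0 0" --pt "0.004 0 0.003 0 0 0 0" --pt "0.004 0 0.003 0 0 0 0"

```text
time_s: 7.62
tool_pos: [544.7, -47.7, 6.1]
orientation: [[-0.988, 0.157, 0.0], [0.157, 0.988, -0.002], [-0.0, -0.002, -1.0]]
ft_force: [-0.4, -0.2, 0.1]
gripper_width: 0.2
```

Request:
play_rows --pt "0 0 0.001 0 0 0 0" --pt "0 0 0.002 0 0 0 0" --pt "0 0 0.003 0 0 0 0" --pt "0 0 0.003 0 0 0 0"

```text
time_s: 8.12
tool_pos: [544.7, -47.7, 3.1]
orientation: [[-0.988, 0.157, 0.0], [0.157, 0.988, -0.002], [-0.0, -0.002, -1.0]]
ft_force: [-1.4, -1.1, -0.5]
gripper_width: 0.4
```

Run:
```python
from h import *
go([539.5,-45.7,35.5],171)
im=vision.snapshot("side")
cv2.imwrite("pics/s6.png",cv2.resize(im[190:262,280:358],None,fx=8,fy=8,interpolation=3)[:,:,::-1])
im=vision.snapshot("wrist")
cv2.imwrite("pics/w6.png",cv2.resize(im[150:350,200:460],None,fx=3,fy=3,interpolation=3)[:,:,::-1])
```

```text
t 8.12 tcp [544.7 -47.7   3.1] F [-1.4 -1.1 -0.5] w 0.4
shift [ 0.0054  0.0011 -0.0324] rot [-0.002  0.    -0.   ]
```

View pics/s6.png

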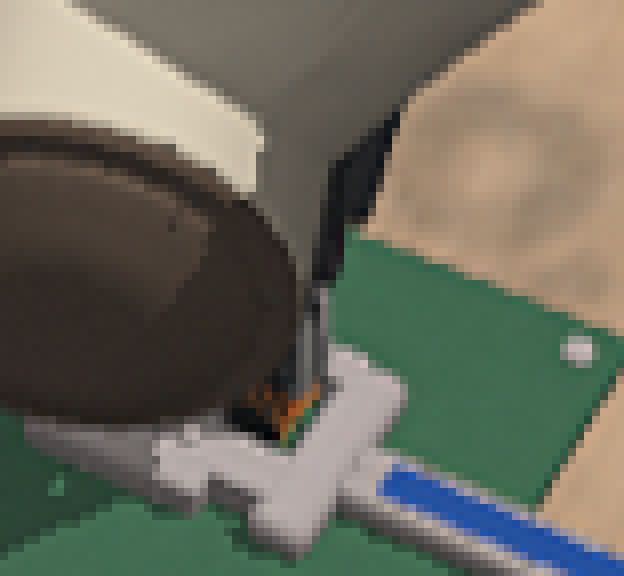

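Run:
```python
from h import *
p=vision.camera_params("side");E=np.array(p["extrinsics"])
def pr(X):
    c=E[:3,:3]@X+E[:3,3];return (p["fx"]*c[0]/c[2]+p["cx"],p["fy"]*c[1]/c[2]+p["cy"])
for X in ([547,-47,38],[549,-36,38],[545,-57,38],[545,-39,38],[542,-47,38],[542,-47,3],[542,-47,58]): 
    u,v=pr(np.array(X,float));print(X,round(u,1),round(v,1),"s6 crop",round((u-280)*8),round((v-190)*8))
prof("pics/w6.png",manip.state()["tool_pos"],3,200,150)
```

```text
[547, -47, 38] 313.7 237.9 s6 crop 269 383
[549, -36, 38] 311.1 241.3 s6 crop 249 411
[545, -57, 38] 316.0 234.8 s6 crop 288 359
[545, -39, 38] 313.3 240.8 s6 crop 266 406
[542, -47, 38] 315.8 238.5 s6 crop 286 388
[542, -47, 3] 316.1 247.8 s6 crop 289 463
[542, -47, 58] 315.5 232.9 s6 crop 284 343
pics/w6.png ........##.####....##................................
```

Recomputed with a 22 mm wide tip, the fingertips sit about 38–40 mm above the reported TCP, so contact should come near reported z≈0. Continuing guarded, starting from the back of the stroke.

Request:
play_rows --pt "0.004 0 0 0 0 0 0" --pt "0.006 0 0.001 0 0 0 0" --pt "0.006 0 0.002 0 0 0 0" --pt "0.006 0 0.002 0 0 0 0"

```text
time_s: 8.72
tool_pos: [538.8, -46.8, 1.1]
orientation: [[-0.988, 0.157, 0.0], [0.156, 0.988, -0.002], [-0.0, -0.002, -1.0]]
ft_force: [1.1, -0.1, -0.1]
gripper_width: -0.3
```

Request:
play_rows --pt "0 0 0.001 0 0 0 0" --pt "0 0 0.002 0 0 0 0" --pt "0 0 0.002 0 0 0 0"

```text
time_s: 9.1
tool_pos: [538.8, -46.8, -0.9]
orientation: [[-0.988, 0.157, 0.0], [0.157, 0.988, -0.002], [-0.0, -0.002, -1.0]]
ft_force: [0.5, -0.3, 0.3]
gripper_width: 0.2
```

Request:
play_rows --pt "0 0 0.001 0 0 0 0" --pt "0 0 0.002 0 0 0 0" --pt "0 0 0.002 0 0 0 0"

```text
time_s: 9.48
tool_pos: [539.1, -46.8, -2.0]
orientation: [[-0.988, 0.156, 0.001], [0.156, 0.988, -0.002], [-0.001, -0.002, -1.0]]
ft_force: [-2.3, -0.5, 6.7]
gripper_width: -0.1
```

Contact: 6.7 N up at z≈-2. Now the rolling stroke towards the nut.

Request:
play_rows --pt "-0.001 0 0.001 0 0 0 0" --pt "-0.003 0 0.001 0 0 0 0" --pt "-0.005 0 0.001 0 0 0 0" --pt "-0.007 0 0.001 0 0 0 0" --pt "-0.009 0 0.001 0 0 0 0"

```text
time_s: 10.1
tool_pos: [546.8, -48.4, -2.8]
orientation: [[-0.988, 0.156, -0.001], [0.156, 0.988, -0.002], [0.001, -0.003, -1.0]]
ft_force: [-4.4, 0.4, 8.0]
gripper_width: -0.3
```

Run:
```python
from h import *
go([539.5,-45.7,35.5],171)
im=vision.snapshot("wrist");cv2.imwrite("pics/w7.png",cv2.resize(im[150:350,200:460],None,fx=3,fy=3,interpolation=3)[:,:,::-1])
prof("pics/w7.png",manip.state()["tool_pos"],3,200,150)
```

```text
t 10.1 tcp [546.8 -48.4  -2.8] F [-4.4  0.4  8. ] w -0.3
shift [ 0.0076  0.0014 -0.0383] rot [-0.003 -0.001  0.   ]
pics/w7.png .........#.####..####................................
```

Request:
play_rows --pt "-0.002 0 0 0 0 0 0" --pt "-0.004 0 0 0 0 0 0" --pt "-0.006 0 0 0 0 0 0" --pt "-0.008 0 0 0 0 0 0" --pt "-0.0095 0 0 0 0 0 0"

```text
time_s: 10.78
tool_pos: [554.2, -50.0, -3.4]
orientation: [[-0.988, 0.157, -0.006], [0.157, 0.988, -0.003], [0.005, -0.003, -1.0]]
ft_force: [-6.9, 2.4, 8.0]
gripper_width: 0.1
```

Run:
```python
from h import *
go([539.5,-45.7,35.5],171)
im=vision.snapshot("wrist");cv2.imwrite("pics/w8.png",cv2.resize(im[150:350,200:460],None,fx=3,fy=3,interpolation=3)[:,:,::-1])
```

```text
t 10.78 tcp [554.2 -50.   -3.4] F [-6.9  2.4  8. ] w 0.1
shift [ 0.0153  0.0018 -0.0388] rot [-0.003 -0.005 -0.001]
```

View pics/w8.png

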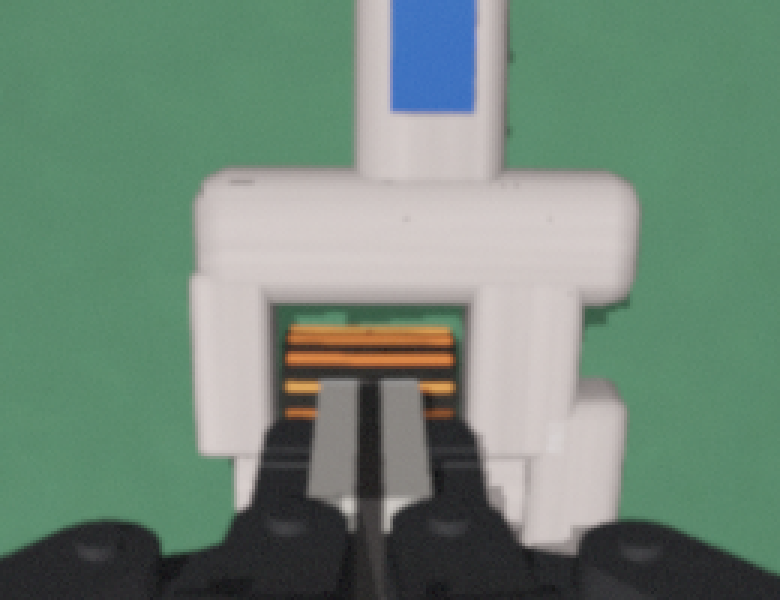

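The wrist crop shows the movable jaw's outer edge (235 vs body 190; was 218 vs 225) has come in by about 8 mm. A second stroke will make sure it is at the fit, where it slips.

Request:
play_rows --pt "0 0 -0.008 0 0 0 0" --pt "0.006 0 -0.008 0 0 0 0" --pt "0.012 0 -0.008 0 0 0 0" --pt "0.012 0 -0.003 0 0 0 0" --pt "0.012 0 0 0 0 0 0" --pt "0.01 0 0 0 0 0 0" --pt "0.008 0 0 0 0 0 0" --pt "0.006 0 0 0 0 0 0" --pt "0.003 0 0 0 0 0 0" --pt "0 0 0 0 0 0 0"

```text
time_s: 12.08
tool_pos: [551.9, -50.1, -4.3]
orientation: [[-0.987, 0.157, -0.011], [0.158, 0.988, -0.003], [0.01, -0.005, -1.0]]
ft_force: [-12.2, 1.9, 11.0]
gripper_width: 0.4
```

Run:
```python
from h import *
go([539.5,-45.7,35.5],171)
im=vision.snapshot("wrist");cv2.imwrite("pics/w9.png",cv2.resize(im[150:350,200:460],None,fx=3,fy=3,interpolation=3)[:,:,::-1])
# left edges of body (row ~435) and jaw (row ~480): grey vs green transitions
for f,rows in (("w2",(370,450)),("w7",(400,480)),("w8",(400,490)),("w9",(400,490))):
    im=cv2.imread(f"pics/{f}.png");h=cv2.cvtColor(im,cv2.COLOR_BGR2HSV)
    for r in range(rows[0],rows[1]+1,15):
        g=(h[r,:,1]<60)&(h[r,:,2]>100);x=np.nonzero(g[100:300])[0]+100;print(f,r,x[:1],end=" ")
    print()
```

```text
t 12.07 tcp [551.9 -50.1  -4.3] F [-12.2   1.9  11. ] w 0.4
shift [ 0.0134  0.0023 -0.0397] rot [-0.005 -0.01  -0.001]
w2 370 [225] w2 385 [225] w2 400 [225] w2 415 [219] w2 430 [219] w2 445 [219] 
w7 400 [192] w7 415 [192] w7 430 [195] w7 445 [195] w7 460 [195] w7 475 [195] 
w8 400 [192] w8 415 [192] w8 430 [195] w8 445 [195] w8 460 [231] w8 475 [231] w8 490 [231] 
w9 400 [195] w9 415 [195] w9 430 [198] w9 445 [198] w9 460 [198] w9 475 [234] w9 490 [237]
```

Jaw offset is unchanged and the drag is now 12 N, so the jaws are at the fit. Lift off and go beside the handle, 150 mm behind the nut on its -y side.

Request:
play_rows --pt "0.001 0 -0.01 0 0 0 0" --pt "0.001 0 -0.025 0 0 0 0" --pt "0.001 0 -0.04 0 0 0 0" --pt "0.001 0 -0.04 0 0 0 0"

```text
time_s: 12.62
tool_pos: [557.7, -49.3, 38.1]
orientation: [[-0.988, 0.156, 0.004], [0.156, 0.988, -0.001], [-0.005, -0.001, -1.0]]
ft_force: [-0.5, 0.0, 0.1]
gripper_width: -0.3
```

Run:
```python
from h import *
print(np.round(manip.state()["q"],2))
go([439,-58.5,-21],171)
t=vision.snapshot("top")
m,_=blobs(t,(105,120,60),(125,255,255),(295,165,395,295));w=ray("top",np.argwhere(m)[:,::-1],26)[:,:2]
print(cv2.fitLine(w.astype(np.float32),cv2.DIST_L2,0,.01,.01).ravel(),len(w))
im=vision.snapshot("wrist");cv2.imwrite("pics/w10.png",im[:,:,::-1])
```

```text
[ 0.2   0.43 -0.35  0.   -0.78 -1.93]
t 12.62 tcp [557.7 -49.3  38.1] F [-0.5  0.   0.1] w -0.3
shift [ 0.1161 -0.0277  0.0585] rot [-0.001  0.005  0.   ]
[ 9.8647022e-01 -1.6394053e-01  4.6902081e+02 -2.7025040e+01] 166
```

Request:
play_rows --pt "0.02 -0.005 0 0 0 0 0" --pt "0.05 -0.012 0 0 0 0 0" --pt "0.08 -0.02 0 0 0 0 0" --pt "0.105 -0.027 0 0 0 0 0" --pt "0.116 -0.028 0.005 0 0 0 0" --pt "0.116 -0.028 0.025 0 0 0 0" --pt "0.116 -0.028 0.045 0 0 0 0" --pt "0.116 -0.028 0.058 0 0 0 0" --pt "0.116 -0.028 0.058 0 0 0 0"

```text
time_s: 13.85
tool_pos: [436.7, -59.2, -22.9]
orientation: [[-0.988, 0.156, -0.002], [0.156, 0.988, -0.003], [0.002, -0.003, -1.0]]
ft_force: [-0.2, -0.5, 0.2]
gripper_width: -0.4
```

Run:
```python
from h import *
go([439,-58.5,-21],171)
g=lambda im,y0,y1,x0,x1,f:cv2.resize(im[y0:y1,x0:x1],None,fx=f,fy=f,interpolation=3)
a=vision.snapshot("wrist");b=vision.snapshot("side")
A=g(a,100,400,150,450,1.3);B=g(b,190,320,240,400,3)
cv2.imwrite("pics/c11.png",np.hstack([A,cv2.resize(B,(400,390))])[:,:,::-1])
```

```text
t 13.85 tcp [436.7 -59.2 -22.9] F [-0.2 -0.5  0.2] w -0.4
shift [-0.0022  0.001  -0.0019] rot [-0.003 -0.002 -0.   ]
```

View pics/c11.png

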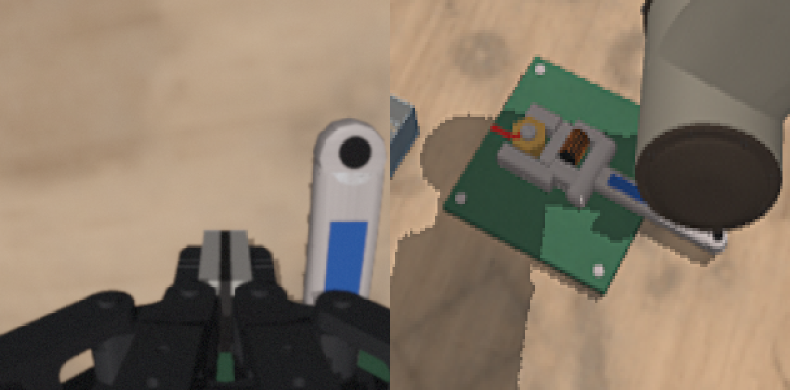

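Wrist view: the shut fingers are just on the handle's -y side, with the handle to their right; the side view shows the jaws snug on the nut. Next I compute the arc waypoints.

```bash
cat >> h.py <<'E'
def arc(phis,d=23,r=150,z=-20.5,a0=-9.2,nut=(592.6,-47.5)):
    s=manip.state();R=np.array(s["orientation"]);t=np.array(s["tool_pos"])
    for f in phis:
        a=np.radians(a0-f);ax=np.array([np.cos(a),np.sin(a),0]);ay=np.array([-np.sin(a),np.cos(a),0])
        P=np.array([*nut,z])-r*ax-d*ay;zt=np.array([0,0,-1.]);D=np.c_[-ax,np.cross(zt,-ax),zt]
        print(f,np.round(np.r_[R.T@(P-t)/1000,Ro.from_matrix(R.T@D).as_rotvec()],3).tolist(),P.round(0))
E
python3 -c "
from h import *
arc([-2,0,3,6,9,12,15,18,21,24])"
```

```text
-2 [-0.002, 0.008, -0.001, -0.002, 0.001, -0.031] [441. -52. -20.]
0 [-0.001, 0.013, -0.001, -0.002, 0.001, 0.004] [441. -46. -20.]
3 [-0.0, 0.021, -0.001, -0.002, 0.001, 0.056] [441. -38. -20.]
6 [0.0, 0.029, -0.001, -0.002, 0.001, 0.108] [442. -30. -20.]
9 [0.001, 0.037, -0.001, -0.002, 0.001, 0.161] [443. -22. -20.]
12 [0.0, 0.045, -0.001, -0.002, 0.001, 0.213] [444. -15. -20.]
15 [-0.0, 0.053, -0.001, -0.002, 0.001, 0.265] [446.  -7. -20.]
18 [-0.002, 0.061, -0.001, -0.002, 0.001, 0.318] [449.   1. -20.]
21 [-0.003, 0.068, -0.001, -0.002, 0.001, 0.37] [451.   8. -20.]
24 [-0.005, 0.076, -0.001, -0.002, 0.001, 0.422] [454.  15. -20.]
```

Request:
play_rows --pt "-0.002 0.008 -0.002 0 0 0 0" --pt "-0.001 0.013 -0.002 0 0 0.004 0" --pt "0 0.021 -0.002 0 0 0.056 0" --pt "0 0.029 -0.002 0 0 0.108 0" --pt "0.001 0.037 -0.002 0 0 0.161 0" --pt "0 0.045 -0.002 0 0 0.213 0" --pt "0 0.053 -0.002 0 0 0.265 0" --pt "-0.002 0.061 -0.002 0 0 0.318 0" --pt "-0.003 0.068 -0.002 0 0 0.37 0" --pt "-0.005 0.076 -0.002 0 0 0.422 0"

```text
time_s: 15.2
tool_pos: [453.0, 15.2, -19.5]
orientation: [[-0.836, 0.549, -0.001], [0.549, 0.836, -0.003], [-0.0, -0.003, -1.0]]
ft_force: [-1.0, -1.4, 3.0]
gripper_width: -0.2
```

```bash
cat >> h.py <<'E'
def angs():
    t=vision.snapshot("top");cv2.imwrite("pics/last_top.png",t[:,:,::-1])
    m,_=blobs(t,(105,120,60),(125,255,255),(250,165,395,300));w=ray("top",np.argwhere(m)[:,::-1],26)[:,:2]
    v=cv2.fitLine(w.astype(np.float32),cv2.DIST_L2,0,.01,.01).ravel();print("handle deg",np.degrees(np.arctan(v[1]/v[0])).round(1),"n",len(w),"c",v[2:])
    for n,roi in (("top",(330,165,365,205)),("side",(270,215,315,255))):
        im=t if n=="top" else vision.snapshot("side");m,B=blobs(im,(0,150,90),(5,255,255),roi,3)
        for q in B:
            P=ray(n,q[2],30)[0,:2]-[592.6,-47.5];print(n,"red",q,P.round(1),np.degrees(np.arctan2(P[1],P[0])).round(1))
E
python3 -c "
from h import *
angs()
arc([23,26,29,32,35,38,40,42,44,46])"
```

```text
Traceback (most recent call last):
  File "h.py", line 41, in angs
    v=cv2.fitLine(w.astype(np.float32),cv2.DIST_L2,0,.01,.01).ravel();print("handle deg",np.degrees(np.arctan(v[1]/v[0])).round(1),"n",len(w),"c",v[2:])
      ~~~~~~~~~~~^^^^^^^^^^^^^^^^^^^^^^^^^^^^^^^^^^^^^^^^^^^^
cv2.error: OpenCV(4.12.0) /io/opencv/modules/imgproc/src/linefit.cpp:50: error: (-215:Assertion failed) count > 0 in function 'fitLine2D_wods'
```

```bash
sed -i 's/    m,_=blobs(t,(105.*/    p=vision.camera_params("wrist");t2=vision.snapshot("wrist");cv2.imwrite("pics\/last_w.png",t2[:,:,::-1]);m,_=blobs(t2,(105,120,60),(125,255,255),(300,100,640,400));w=ray("wrist",np.argwhere(m)[:,::-1],26,p)[:,:2];k=np.hypot(*(w-[592.6,-47.5]).T)<205;w=w[k]/' h.py
python3 -c "
from h import *
angs()
arc([23,26,29,32,35,38,40,42,44,46])"
```

```text
handle deg -22.6 n 1475 c [461.15854  34.55361]
top red (np.int32(15), [347, 177, 3, 8], [347.9, 180.5]) [29. -4.] -7.9
side red (np.int32(12), [280, 232, 7, 3], [282.9, 233.0]) [28.5  4.5] 8.9
side red (np.int32(5), [289, 233, 3, 2], [290.2, 233.4]) [12.2  0. ] 0.2
23 [-0.001, -0.003, 0.001, -0.001, 0.002, -0.016] [453.  13. -20.]
26 [0.0, 0.005, 0.001, -0.001, 0.002, 0.037] [457.  20. -20.]
29 [0.001, 0.013, 0.001, -0.0, 0.002, 0.089] [460.  27. -20.]
32 [0.001, 0.021, 0.001, -0.0, 0.002, 0.141] [465.  34. -20.]
35 [0.001, 0.029, 0.001, -0.0, 0.002, 0.194] [469.  41. -20.]
38 [0.001, 0.037, 0.001, -0.0, 0.002, 0.246] [474.  47. -20.]
40 [0.0, 0.042, 0.001, -0.0, 0.002, 0.281] [477.  51. -20.]
42 [-0.001, 0.047, 0.001, -0.0, 0.002, 0.316] [481.  55. -20.]
44 [-0.002, 0.053, 0.001, -0.0, 0.002, 0.351] [484.  59. -20.]
46 [-0.003, 0.058, 0.001, -0.0, 0.002, 0.386] [488.  63. -20.]
```

The direction to the handle centroid is about -32°, so it has swung about 23° as commanded. Continuing the arc.

Request:
play_rows --pt "0 0.005 0 0 0 0.037 0" --pt "0.001 0.013 0 0 0 0.089 0" --pt "0.001 0.021 0 0 0 0.141 0" --pt "0.001 0.029 0 0 0 0.194 0" --pt "0.001 0.037 0 0 0 0.246 0" --pt "0 0.042 0 0 0 0.281 0" --pt "-0.001 0.047 0 0 0 0.316 0" --pt "-0.001 0.047 0 0 0 0.316 0"

```text
time_s: 16.4
tool_pos: [478.4, 53.5, -20.0]
orientation: [[-0.625, 0.78, -0.004], [0.78, 0.625, -0.003], [-0.0, -0.005, -1.0]]
ft_force: [-6.0, 1.3, 5.8]
gripper_width: -0.1
```

```bash
python3 -c "
from h import *
angs()
print(np.round(manip.state()['q'],2))
arc([42,44,45,46,47,48,50,52])"
```

```text
handle deg -40.2 n 1550 c [490.7031    69.572845]
top red (np.int32(16), [347, 177, 3, 9], [347.9, 180.7]) [28.6 -4. ] -8.1
side red (np.int32(5), [280, 232, 4, 2], [281.4, 232.2]) [32.7  3.4] 6.0
[ 0.45  0.42 -0.59  0.   -0.56 -2.92]
42 [-0.0, 0.003, 0.001, -0.004, 0.0, -0.001] [481.  55. -20.]
44 [0.0, 0.008, 0.001, -0.004, 0.0, 0.034] [484.  59. -20.]
45 [0.001, 0.011, 0.001, -0.004, 0.0, 0.051] [486.  61. -20.]
46 [0.001, 0.013, 0.001, -0.004, 0.0, 0.069] [488.  63. -20.]
47 [0.001, 0.016, 0.001, -0.004, 0.0, 0.086] [490.  64. -20.]
48 [0.001, 0.018, 0.001, -0.004, 0.0, 0.103] [492.  66. -20.]
50 [0.002, 0.024, 0.001, -0.004, 0.001, 0.138] [496.  70. -20.]
52 [0.002, 0.029, 0.0, -0.004, 0.001, 0.173] [500.  73. -20.]
```

Request:
play_rows --pt "0 0.004 0 0 0 0 0" --pt "0 0.008 0 0 0 0 0" --pt "0.001 0.011 0 0 0 0 0" --pt "0.001 0.011 0 0 0 0 0"

```text
time_s: 17.05
tool_pos: [487.1, 60.9, -19.8]
orientation: [[-0.625, 0.78, -0.002], [0.78, 0.625, -0.003], [-0.001, -0.004, -1.0]]
ft_force: [-4.0, 0.6, 6.7]
gripper_width: -0.2
```

```bash
cat >> h.py <<'E'
def mark(n,img=None):
    im=vision.snapshot(n) if img is None else img
    big=cv2.resize(im,None,fx=4,fy=4,interpolation=cv2.INTER_CUBIC);L=cv2.cvtColor(big,cv2.COLOR_RGB2LAB).astype(int)
    c=(346,192) if n=="top" else (295,235);x0,y0=4*(c[0]-15),4*(c[1]-15)
    yy,xx=np.mgrid[y0:y0+120,x0:x0+120];P=ray(n,np.c_[(xx.ravel()+.5)/4-.5,(yy.ravel()+.5)/4-.5],30)[:,:2]-[592.6,-47.5]
    red=((L[yy,xx,1]-128)-.75*(L[yy,xx,2]-128)).ravel();r=np.hypot(*P.T);th=np.degrees(np.arctan2(P[:,1],P[:,0]))
    for lo,hi in ((6,10),(10,14)):
        v=[(round(red[(r>lo)&(r<hi)&(abs((th-a+180)%360-180)<5)].mean(),0),a) for a in range(-90,91,6)]
        print(n,lo,hi,"top redness",[(int(a),b) for a,b in sorted(v,reverse=True)[:4]])
E
python3 -c "
from h import *
mark('top',cv2.imread('pics/top0.png')[:,:,::-1].copy());mark('side',cv2.imread('pics/side0.png')[:,:,::-1].copy())
print('now');angs();mark('top');mark('side')"
```

```text
top 6 10 top redness [(5, 30), (5, 24), (3, 36), (3, 18)]
top 10 14 top redness [(8, 30), (7, 24), (1, 36), (1, 18)]
side 6 10 top redness [(13, 12), (11, 18), (9, 24), (9, 6)]
side 10 14 top redness [(21, 24), (16, 18), (14, 30), (2, 12)]
now
handle deg -43.5 n 1448 c [498.98923   77.356346]
top red (np.int32(13), [347, 177, 3, 8], [348.2, 179.8]) [30.5 -4.7] -8.7
side red (np.int32(3), [280, 231, 3, 2], [281.0, 231.7]) [34.1  2.3] 3.9
side red (np.int32(3), [290, 231, 2, 2], [290.3, 231.7]) [13.9 -4.7] -18.6
top 6 10 top redness [(2, -6), (0, 0), (0, -12), (-3, 6)]
top 10 14 top redness [(-1, -6), (-3, -12), (-8, 0), (-17, -18)]
side 6 10 top redness [(8, -18), (8, -24), (7, -12), (7, -30)]
side 10 14 top redness [(28, -18), (22, -12), (22, -24), (5, -30)]
```

Request:
play_rows --pt "0 0.003 0 0 0 0 0" --pt "0 0.006 0 0 0 0 0" --pt "0 0.006 0 0 0 0 0"

```text
time_s: 17.68
tool_pos: [491.2, 64.5, -19.9]
orientation: [[-0.625, 0.781, -0.003], [0.781, 0.625, -0.003], [-0.0, -0.005, -1.0]]
ft_force: [-4.2, -0.4, 7.3]
gripper_width: 0.1
```

```bash
python3 -c "
from h import *
go([487,61,-20],171)
angs();s=vision.snapshot('side');t=cv2.imread('pics/last_top.png')[:,:,::-1].copy();mark('top',t);mark('side',s)
o=cv2.imread('pics/top0.png')[:,:,::-1];o2=cv2.imread('pics/side0.png')[:,:,::-1]
g=lambda im,c:cv2.resize(im[c[1]-20:c[1]+20,c[0]-25:c[0]+25],None,fx=8,fy=8,interpolation=2).astype(np.uint8)
cv2.imwrite('pics/c12.png',np.vstack([np.hstack([g(o,(346,190)),g(t,(346,190))])[:300],np.hstack([g(o2,(292,235)),g(s,(292,235))])[:300]])[:,:,::-1])
"
```

```text
t 17.68 tcp [491.2  64.5 -19.9] F [-4.2 -0.4  7.3] w 0.1
shift [-0.0001 -0.0054  0.0001] rot [-0.005 -0.001 -0.738]
handle deg -45.6 n 1441 c [503.50272  81.02491]
top red (np.int32(11), [347, 177, 3, 5], [348.2, 178.9]) [32.5 -4.7] -8.1
side red (np.int32(3), [290, 231, 2, 2], [290.3, 231.7]) [13.9 -4.7] -18.6
side red (np.int32(3), [280, 232, 2, 2], [280.3, 232.3]) [34.9  4.5] 7.4
top 6 10 top redness [(2, -6), (1, 0), (0, -12), (-1, 6)]
top 10 14 top redness [(2, -6), (1, -12), (-7, 0), (-12, -18)]
side 6 10 top redness [(8, -12), (8, -18), (6, -24), (5, -42)]
side 10 14 top redness [(27, -18), (19, -24), (18, -12), (0, -30)]
```

View pics/c12.png

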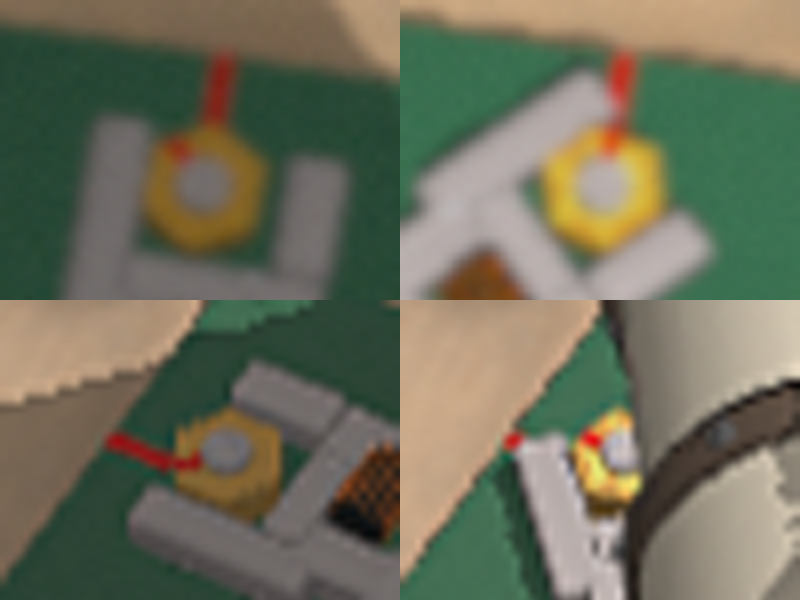

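Top view: the nut's mark has gone from about 36° left of up to about 10° right, which now lies along the plate line (613,140 against the line 616,125–622,60). Back off and lift.

Request:
play_rows --pt "0 -0.006 0 0 0 0 0" --pt "0 -0.015 0 0 0 0 0" --pt "0 -0.025 -0.005 0 0 0 0" --pt "0 -0.025 -0.03 0 0 0 0" --pt "0 -0.025 -0.07 0 0 0 0" --pt "0.04 -0.035 -0.11 0 0 0 0" --pt "0.08 -0.055 -0.15 0 0 0 0" --pt "0.1 -0.075 -0.18 0 0 0 0" --pt "0.1 -0.075 -0.18 0 0 0 0"

```text
time_s: 19.0
tool_pos: [377.3, 90.2, 162.1]
orientation: [[-0.634, 0.774, -0.003], [0.774, 0.634, 0.013], [0.011, 0.006, -1.0]]
ft_force: [0.1, -0.0, -0.2]
gripper_width: -0.3
```

```bash
python3 -c "
from h import *
go([487,61,-20],171)
s=vision.snapshot('side');t=vision.snapshot('top');mark('top',t);mark('side',s)
m,B=blobs(s,(105,120,60),(125,255,255),(255,205,420,330));print(B);w=ray('side',np.argwhere(m)[:,::-1],26)[:,:2];v=cv2.fitLine(w.astype(np.float32),2,0,.01,.01).ravel();print('handle',np.degrees(np.arctan(v[1]/v[0])),v[2:])
m,B=blobs(t,(105,120,60),(125,255,255),(255,165,420,290));print(B);w=ray('top',np.argwhere(m)[:,::-1],26)[:,:2];v=cv2.fitLine(w.astype(np.float32),2,0,.01,.01).ravel() if len(w) else 0;print('handle',np.degrees(np.arctan(v[1]/v[0])),v[2:])
o=cv2.imread('pics/top0.png')[:,:,::-1];print('bottle diff',np.abs(o[125:170,435:470].astype(int)-t[125:170,435:470]).max())
g=lambda im,c:cv2.resize(im[c[1]-20:c[1]+20,c[0]-20:c[0]+20],None,fx=10,fy=10,interpolation=2)
cv2.imwrite('pics/c13.png',np.hstack([g(t,(346,190)),g(s,(292,235))])[:,:,::-1])
"
```

```text
t 19.0 tcp [377.3  90.2 162.1] F [ 0.1 -0.  -0.2] w -0.3
shift [-0.0942  0.0653  0.1814] rot [ 0.01  -0.009 -0.727]
top 6 10 top redness [(4, -6), (3, -12), (1, 0), (1, -18)]
top 10 14 top redness [(4, -12), (2, -6), (-5, -18), (-8, 0)]
side 6 10 top redness [(10, -24), (9, -18), (9, -30), (9, -90)]
side 10 14 top redness [(26, -18), (26, -24), (11, -30), (10, -12)]
[(np.int32(172), [303, 264, 15, 33], [309.9, 280.4])]
handle -54.18849 [518.23413   54.348293]
[(np.int32(166), [280, 215, 34, 25], [296.8, 227.2])]
handle -54.191982 [519.71124   55.289383]
bottle diff 71
```

View pics/c13.png

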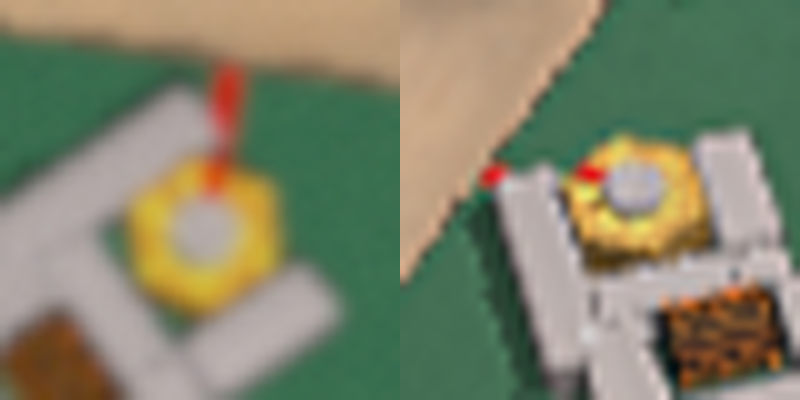

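The arm is clear. The handle turned -9.2° → -54.2° (45°), both cameras agreeing, and the mark lies along the plate line. Quick bottle check, then hand in.

```bash
python3 -c "
from h import *
s=vision.snapshot('side');o=cv2.imread('pics/side0.png')[:,:,::-1].copy()
for im in (o,s): print(blobs(im,(5,90,40),(20,255,255),(283,145,303,178),15)[1], 'diff',np.abs(o[145:178,283:303].astype(int)-im[145:178,283:303]).mean().round(1))
print(manip.job_done())"
```

```text
[(np.int32(94), [285, 156, 14, 10], [291.9, 161.1]), (np.int32(27), [287, 170, 13, 5], [293.2, 172.7])] diff 0.0
[(np.int32(93), [285, 156, 14, 10], [292.0, 161.1]), (np.int32(27), [287, 170, 13, 5], [293.2, 172.7])] diff 19.4
the job is handed in; nothing more can be done
None
```

I rolled the worm until the jaws closed on the nut, swung the handle clockwise, and left the wrench on the nut with the gripper clear. The job was handed in at about 19 s of the 40 s limit.

- **Closing the jaws:** I made two strokes over the worm. In the wrist view the movable jaw came in by about 7–8 mm. On the second stroke it moved no further while the drag rose to about 12 N, which I took as the fit.
- **Turning the nut:** The handle went from -9.2° to -54.2°, a 45° turn on which the top and side cameras agree. The nut's mark lies along the plate's red line to within about 5°. The camera estimates of the nut's own turn vary between about 37° and 47°, so its angle is less certain than the handle's.
- **Bottle:** It is at the same pixels as at the start; only the shading on it changed.
- **Disagreement:** The fingertips touched the worm at a reported TCP height of about -1 to -2 mm, roughly 39 mm lower than the worm's stated height. I therefore worked from contact force and the images, and the last force readings were near zero with the arm clear.
- **Picture budget:** I viewed 14 pictures, against a budget of 10 plus one or two. Finding the real contact height used most of the excess.

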